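Unload the terrine press

TASK

The terrine in the screw press is ready. Wind the handwheel anticlockwise (seen from above) - it climbs with its screw, so let your hand climb with it - until the press foot is clear above the tin's rim with several millimetres to spare. Then slide the tin along the bed, without lifting it, all the way out to the bed's free end, and let go; leave the foot raised and do not disturb the pitcher, tub and bowls standing around.

Things in the scene. Friction and masses are not known exactly. Their poses are not given: they have to be found in the camera images.
- press: Fixed stainless screw press. Origin on the table, below the screw axis; +y along the bed to its free end, z up. Bed: flat tray, floor 12 mm above the table, 124 mm between side lips 20 mm above the table, inner floor from y = -180 to +415 mm, a 20 mm high lip at each end.
- beam_top (a point): Middle of the top of the press's crossbeam, 195 mm above the table, on the screw axis. Beam 230 mm along press x, 46 mm along y, 30 mm high, on columns 22 mm thick at x = +-92 mm. On it: a brass nut 42 mm across, 8 mm high, here, and a cap nut 24 mm across, 12 mm high, over each column.
- wheel (a joint): Handwheel angle, rad, grows anticlockwise seen from above; 0 to 18, starts between 0.1 and 1.6. Wheel, screw and foot rise together 20 mm a turn (3.18 mm per rad). At 0 one of the three spokes points along press +x, the others 120 degrees apart. Friction 0.2 N m; stays where it is left.
- wheel_centre (a point): On the screw axis at mid-height of rim and spokes; rises with the wheel (235 mm above the table at angle 0). Black rim 178 mm outer, 150 mm inner diameter; 3 round spokes 10 mm thick; hub 32 mm across, cap nut to 26 mm above this point. Spaces between spokes are open right through: closed fingertips can enter from above and push a spoke round.
- spindle: The rising screw and its foot, a steel disc 70 mm across, 12 mm thick, that does not itself turn. Origin: centre of the foot's underside; z up.
- foot (a point): Centre of the press foot's underside. Starts inside the tin, about 39 to 44 mm below its rim, just above the board. It must stand above the rim (112 mm above the table) before the tin can slide out.
- tin: Loose metal loaf tin on the bed under the foot, about 0.85 kg, white board inside. Origin: centre of underside. 300 mm long along its y (along press y), 110 mm wide, rim 100 mm and board 55 mm above its underside. Starts 0 to 25 mm along press +y from the screw axis; against the free-end lip it is at 265 mm. Bar handle at each end.
- tin_handle (a point): Middle of the crossbar of the handle on the tin's free-end (+y) side: round bar 10 mm thick, 90 mm long along the tin's x, 75 mm above its underside, axis 42 mm outside the end wall, an arm at each end. The gap between bar and wall, 37 x 80 mm, is open above and below: fingertips fit in from above.
- pitcher: Loose steel pitcher, 110 mm diameter, 160 mm tall, side handle reaching 88 mm from its axis along its +y; origin at centre of underside. Leave alone.
- tub: Loose white round tub with green lid, 114 mm across, 80 mm tall; origin at centre of underside. Leave alone.
- bowls: Loose stack of white bowls, 115 mm across, 63 mm tall; origin at centre of underside. Leave alone.

How it is judged:
By the outcome, as a careful person would: the job done as asked, in the order asked, and still so for the second after the job is handed in, with the robot touching nothing.
It also fails if it takes over 70 s, if anything falls off the work surface, if the arm or the gripper's body presses on something with over 40 N, if the wrist force passes 120 N, or if a joint passes its speed limit or range.

ROBOT

A 6-joint arm with a two-finger parallel gripper is mounted at the origin on the work surface. World frame = base frame: x ahead of the robot, y to its left, z up, the work surface at z = 0. Lengths are in mm, angles in rad, forces in N, time in s.
With the tool pointing down it reaches from about 225 to 725 mm from the base axis. Payload 3.1 kg.
Tool frame: the origin (TCP) lies at the very end of the fingers, on their centre line; the grasp point (between the pads) lies 19 mm behind it; y points along the fingers, x is the direction in which the jaws open and shut, and the axes are right-handed (so a half turn about y gives the same grasp; the last joint's range is limited). The gripper opens to 85 mm and grips with 20 to 120 N. Pads are 22 mm wide; open, the fingers measure 114 mm over their backs; the gripper's body (76 mm by 85 mm) begins 54 mm behind the grasp point. The pads swing forward as they close: fully open they stand 13 mm farther back than shut.
Start: joints at [1.126, 0.048, 0.099, 1.622, 0, 1.443], TCP at [163.559, 498.865, 231.312] pointing down, gripper open.
Joint ranges: [-2.91, 2.91], [-0.99, 1.94], [-1.21, 1.42], [-2.12, 2.29], [-1.49, 1.47], [-3.14, 3.14]. Speed limits (rad/s): [2.79, 2.79, 3.14, 3.14, 3.14, 3.14].

INTERFACE

Orientations are given as a unit quaternion [w, x, y, z].
In Python, from bench import r gives the robot as it stands. Calls block until the motion is done:
- r.move_to(position, orientation): joint-space move of the TCP to a pose.
- r.line_to(position, rot=None, rate=150): straight line of the TCP; rot=None keeps the orientation; rate is the mean speed in mm/s.
- r.goto_joints(angles): joint-space move.
- r.set_gripper(opening, effort=None): opening from 0.0 (shut) to 1.0 (fully open); effort is the grip in N (None keeps the last); returns when the fingers have stopped.
- r.dwell(seconds).
- r.solve_ik(position, orientation): joint angles nearest the present ones, or None.
- r.get_image(name): name is "scene" or "side" or "wrist"; returns the picture (400x640x3 uint8, red, green, blue); there is no depth.
- r.camera_info(name): a dict with "intrinsics" (3x3 intrinsics, pixels), "rvec" (rotation vector, rad) and "tvec" (3), from world to camera coordinates, as OpenCV has them; the wrist camera has in their place "hand_eye" (4x4, takes a point from camera to tool coordinates, whose origin is the TCP and whose axes are the tool frame's). Camera axes: x right, y down, z forward; pixel columns grow to the right and rows downward; lengths in mm; the calibration is good to about 2 mm. The wrist camera is an equidistant fisheye: a pixel r from the principal point sees the ray r / f radians off the axis. A picture is of the moment at which its call begins: read the wrist's pose just before it. camera_info takes no time and is no camera call.
A pose or a line that the arm cannot do raises r.PlanningError and nothing moves.
- r.hand_in(): hands the job in, once; it reports no verdict.
Trained networks look in the newest picture that a camera, given by its name, has taken for a name from the list of things; names that differ only in an ending like _2 or _b are one class to them, and where a whole thing is asked for, a point or a joint stands for the part that bears it (a point fixed in the world has none). Each returns a list of dicts, best first, with "p" (0 to 1); they miss things now and then, are a little off and sometimes report something else, mostly with a low value. They report only what shows in the picture. A call takes as long as a camera call.
- r.regions_of(name, camera): "mask" (400x640 bool, what is visible of it) and "extent" ([left, top, width, height] in pixels, round what is visible of it).
Readings, each from a call of its own:
- r.current_t(): time.
- r.current_joints(): joint angles.
- r.current_qd(): joint speeds.
- r.current_joint_efforts(): joint torques, N m.
- r.current_tcp_pos(): TCP position.
- r.current_orientation(): TCP orientation.
- r.current_ft_force(): force on the tool from outside, world axes, zero at the start.
- r.current_ft_torque(): the same for the moment, N m.
- r.current_opening(): opening from 0.0 (shut) to 1.0 (fully open).
Only numpy, scipy, OpenCV 4.12 (cv2) and the standard library are available. Lean on these libraries where they do the work, as an engineer would, in place of code of your own. Each camera call takes 0.05 s, during which the arm holds its last target.

## Working session

There is one attempt and no reset: what is moved stays moved. The work goes in short steps, each a Python script; the robot and the scene stay as the last script left them, time stands still between calls to the robot, and variables do not carry over. Pictures are saved under pics/ and viewed, and the job is handed in when it is done.

```bash
ls; mkdir -p pics; python3 - <<'E'
from bench import r
import cv2
for n in ("scene","side","wrist"):
    im=r.get_image(n); cv2.imwrite(f"pics/{n}0.png",im[:,:,::-1])
    print(n,r.camera_info(n))
print(r.current_t(),r.current_orientation(),r.current_ft_force())
E
```

```text
pics
scene {'intrinsics': array([[438.14040698,   0.        , 317.7762853 ],
       [  0.        , 438.14040698, 198.99254554],
       [  0.        ,   0.        ,   1.        ]]), 'rvec': array([ 2.05822496,  1.63693254, -0.51195649]), 'tvec': array([  26.31104892, -372.9761989 , 1562.4835897 ])}
side {'intrinsics': array([[430.09459655,   0.        , 315.56289875],
       [  0.        , 430.09459655, 199.69692119],
       [  0.        ,   0.        ,   1.        ]]), 'rvec': array([ 2.43132448, -0.10199289,  0.02737227]), 'tvec': array([-557.93946569,   -4.53122371, 1075.23257717])}
wrist {'intrinsics': array([[309.70691629,   0.        , 319.12647391],
       [  0.        , 309.70691629, 199.569486  ],
       [  0.        ,   0.        ,   1.        ]]), 'hand_eye': array([[ 9.99999479e-01,  1.00481636e-03, -1.79074496e-04,
        -5.90423104e-01],
       [ 4.42172925e-04, -2.68375065e-01,  9.63314398e-01,
        -1.43542673e+02],
       [ 9.19894934e-04, -9.63313975e-01, -2.68375369e-01,
         6.67881147e+01],
       [ 0.00000000e+00,  0.00000000e+00,  0.00000000e+00,
         1.00000000e+00]])}
0.15 [-0.57228607  0.57295808  0.41425963 -0.41544754] [ 0.34963976 -0.63434513 -0.08861605]
```

View pics/scene0.png

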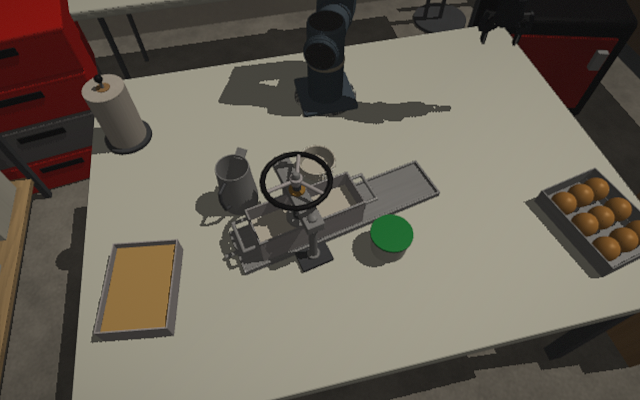

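View pics/side0.png

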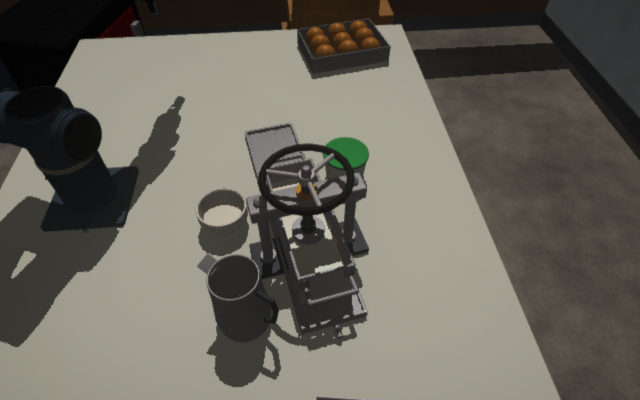

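View pics/wrist0.png

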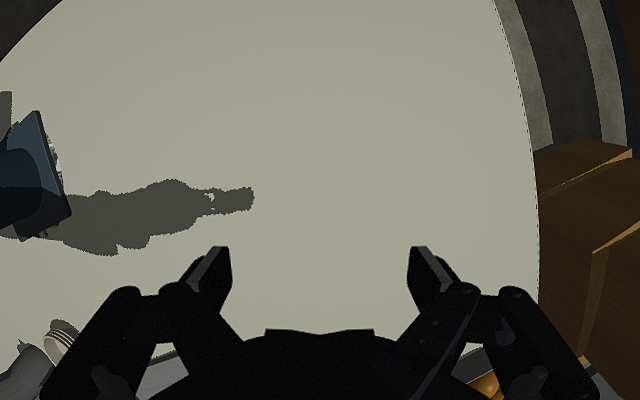

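```bash
python3 - <<'E'
from bench import r
import cv2,numpy as np
for c in ("scene","side"):
    im=r.get_image(c)
    out={}
    for n in ("wheel","press","tin","pitcher","tub","bowls","tin_handle"):
        d=r.regions_of(n,c)
        print(c,n,[(round(x["p"],2),x["extent"]) for x in d[:3]])
        if d: out[n]=d[0]["mask"]
    np.savez(f"m_{c}.npz",im=im,**out)
    x0,y0,w,h=(200,130,250,160) if c=="scene" else (190,110,200,230)
    s=3 if c=="scene" else 2.6
    cv2.imwrite(f"pics/{c}_z.png",cv2.resize(im[y0:y0+h,x0:x0+w,::-1],None,fx=s,fy=s,interpolation=cv2.INTER_CUBIC))
E
```

```text
scene wheel [(0.72, [260.4, 148.2, 68.9, 61.7]), (0.44, [301.2, 144.2, 35.8, 37.0])]
scene press []
scene tin [(0.74, [228.8, 170.7, 148.1, 90.2]), (0.4, [260.7, 151.1, 72.9, 74.0])]
scene pitcher [(0.63, [212.4, 145.4, 42.2, 66.4])]
scene tub [(0.69, [370.4, 212.1, 41.1, 49.7])]
scene bowls [(0.88, [301.7, 145.9, 32.3, 34.6])]
scene tin_handle [(0.73, [230.6, 172.1, 148.6, 88.5])]
side wheel [(0.74, [246.3, 119.6, 123.0, 219.6]), (0.56, [257.7, 139.9, 98.0, 76.2]), (0.56, [266.5, 153.6, 95.0, 154.4])]
side press [(0.61, [242.2, 119.6, 128.5, 221.5])]
side tin [(0.56, [264.9, 155.2, 92.2, 149.7])]
side pitcher [(0.62, [199.3, 253.3, 79.6, 89.8])]
side tub [(0.6, [324.8, 135.5, 45.0, 41.6])]
side bowls [(0.8, [192.1, 185.0, 54.9, 50.3]), (0.55, [259.3, 147.4, 96.7, 96.9])]
side tin_handle [(0.89, [265.8, 150.8, 93.4, 155.3])]
```

View pics/scene_z.png

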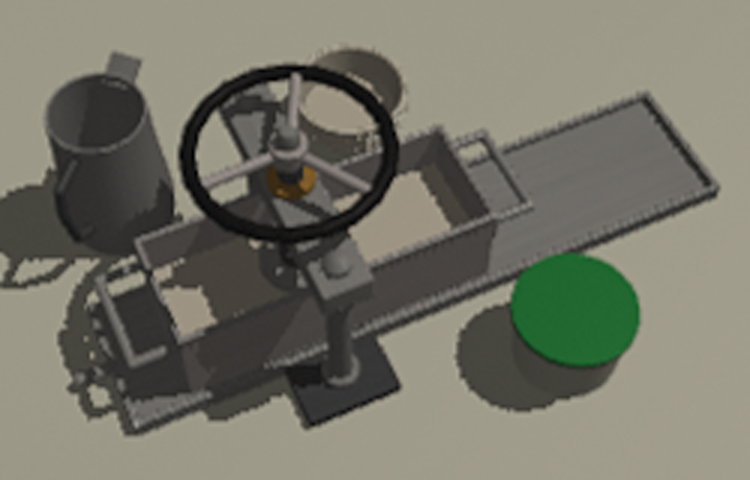

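View pics/side_z.png

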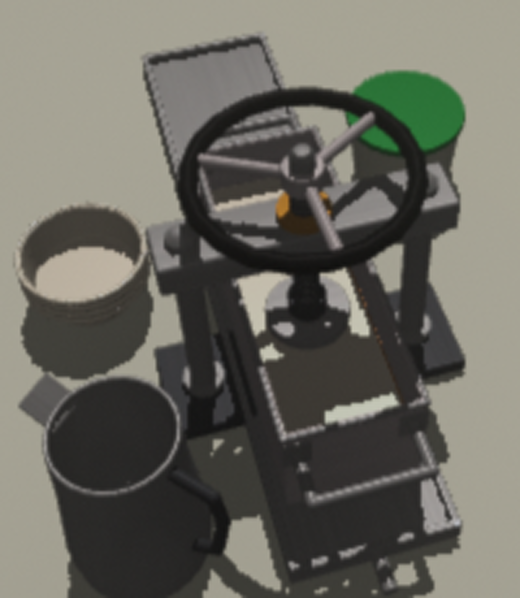

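```bash
cat > h.py <<'E'
from bench import r
import cv2,numpy as np
from scipy.optimize import least_squares
from scipy.spatial.transform import Rotation as R
def cam(c):
    i=r.camera_info(c); return i["intrinsics"],cv2.Rodrigues(i["rvec"])[0],np.array(i["tvec"])
def proj(c,P):
    i=r.camera_info(c); return cv2.projectPoints(np.asarray(P,float).reshape(-1,3),i["rvec"],i["tvec"],i["intrinsics"],None)[0].reshape(-1,2)
def back(c,uv,z):
    K,Rm,t=cam(c); uv=np.asarray(uv,float).reshape(-1,2)
    d=np.c_[(uv-K[:2,2])/K[0,0],np.ones(len(uv))]@Rm
    o=-Rm.T@t; s=(np.asarray(z)-o[2])/d[:,2]; return o+d*s[:,None]
E
python3 - <<'E'
from h import *
D={}
for c,b,el in (("scene",(255,145,338,215),(296,181)),("side",(253,140,360,220),(307,179))):
    im=np.load(f"m_{c}.npz")["im"].astype(int)
    dark=(im.max(2)<38).astype(np.uint8); m=np.zeros_like(dark); m[b[1]:b[3],b[0]:b[2]]=1; dark*=m
    n,l,s,_=cv2.connectedComponentsWithStats(dark,connectivity=4)
    k=1+s[1:,4].argmax(); print(c,s[k])
    v,u=np.nonzero(l==k); D[c]=np.c_[u,v]
    cv2.imwrite(f"pics/d_{c}.png",cv2.resize((l==k).astype(np.uint8)[100:260,220:420]*255,None,fx=3,fy=3))
def f(p,keep=None):
    out=[]
    for c in D:
        q=back(c,D[c],p[2])[:,:2]-p[:2]; out.append(np.hypot(*q.T)-82)
    return np.concatenate(out)
x0=np.r_[back("side",[[307,179]],245)[0,:2],240]
s=least_squares(f,x0,loss="soft_l1",f_scale=5); print(x0,s.x,np.std(s.fun),np.abs(s.fun).max())
for c in D: 
    D2=D; 
    print(c,[np.round(back(c,D[c],s.x[2]).mean(0),1)])
c=s.x
# tin rim corners & bed
S=lambda a:np.array(a)/3.+[200,130]
T=lambda a:np.array(a)/2.6+[190,110]
print("tin rim scene",np.round(back("scene",S([(440,130),(493,213),(183,340),(140,240)]),112),1))
print("tin rim side",np.round(back("side",T([(425,400),(283,438)]),112),1))
print("bed scene",np.round(back("scene",S([(647,95),(716,190),(132,430)]),20),1))
print("bed side",np.round(back("side",T([(145,57),(267,37),(458,525),(292,577)]),20),1))
print("spokes scene",np.round(back("scene",S([(296,75),(210,186),(368,187)]),c[2]),1))
print("spokes side",np.round(back("side",T([(200,159),(373,116),(337,243)]),c[2]),1))
print("beam side",np.round(back("side",T([(150,227),(452,163)]),195),1))
print("beam caps scene",np.round(back("scene",S([(340,262)]),207),1))
E
```

```text
scene [260 152  73  63 915]
side [ 259  145   95   75 1596]
[ 528.7785157  -213.70550948  240.        ] [ 526.76543702 -200.73805224  237.23926573] 4.605800507780095 16.9675090911537
scene [array([ 533.2, -200.9,  237.2])]
side [array([ 526.6, -217.3,  237.2])]
tin rim scene [[ 442.9  -45.3  112. ]
 [ 543.5  -23.6  112. ]
 [ 607.8 -311.5  112. ]
 [ 500.6 -333.2  112. ]]
tin rim side [[ 606.9 -315.9  112. ]
 [ 502.2 -338.6  112. ]]
bed scene [[ 379.8  198.    20. ]
 [ 508.9  222.4   20. ]
 [ 634.2 -371.2   20. ]]
bed side [[ 379.7  194.3   20. ]
 [ 512.2  215.8   20. ]
 [ 630.  -371.2   20. ]
 [ 501.9 -401.6   20. ]]
spokes scene [[ 451.7 -178.2  237.2]
 [ 547.5 -266.6  237.2]
 [ 576.6 -146.   237.2]]
spokes side [[ 456.2 -179.8  237.2]
 [ 584.2 -146.6  237.2]
 [ 547.  -266.6  237.2]]
beam side [[ 415.8 -204.1  195. ]
 [ 644.5 -159.3  195. ]]
beam caps scene [[ 620.7 -178.8  207. ]]
```

```bash
python3 -c "
import cv2,numpy as np
a=cv2.imread('pics/d_scene.png');b=cv2.imread('pics/d_side.png');cv2.imwrite('pics/d.png',np.vstack([a,b])[:, :][::1])"
```

```text
(no output)
```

View pics/d.png

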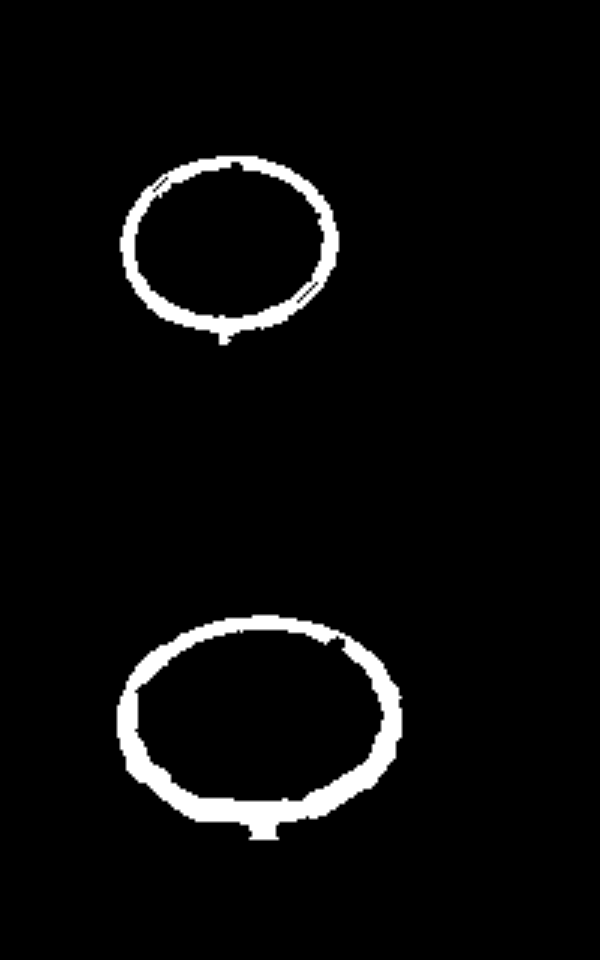

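```bash
cat >> h.py <<'E'
C=np.array([526.8,-200.7]); YAW=0.197
def down(a): # tool y = -z, tool x at world angle a
    x=np.array([np.cos(a),np.sin(a),0]); y=np.array([0,0,-1.]); 
    q=R.from_matrix(np.c_[x,y,np.cross(x,y)]).as_quat(); return q[[3,0,1,2]]
def P(x,y,z):
    c,s=np.cos(YAW),np.sin(YAW); return np.array([C[0]+c*x-s*y,C[1]+s*x+c*y,z])
E
python3 - <<'E'
from h import *
q=r.current_orientation(); M=R.from_quat([q[1],q[2],q[3],q[0]]).as_matrix(); print(M.round(2))
for a in np.deg2rad(range(-180,180,30)):
    out=[]
    for t in range(0,360,60):
        for z in (224,285):
            j=r.solve_ik([C[0]+46*np.cos(np.deg2rad(t)),C[1]+46*np.sin(np.deg2rad(t)),z],down(a)); out.append(j)
    j=r.solve_ik([C[0],C[1],400],down(a))
    print(round(np.rad2deg(a)),sum(o is None for o in out), None if out[0] is None else np.round(out[0],2), j is not None, None if out[1] is None else np.round(out[1],2))
E
```

```text
[[ 0.31 -0.   -0.95]
 [ 0.95  0.    0.31]
 [ 0.   -1.    0.  ]]
-180 0 [-0.45  0.27  0.33  1.63  0.   -2.02] True [-0.45  0.3   0.49  1.76  0.   -2.02]
-150 0 [-0.45  0.27  0.33  1.63  0.   -2.54] True [-0.45  0.3   0.49  1.76  0.   -2.54]
-120 0 [-0.45  0.27  0.33  1.63  0.   -3.07] True [-0.45  0.3   0.49  1.76  0.   -3.07]
-90 0 [-0.45  0.27  0.33  1.63  0.    2.69] True [-0.45  0.3   0.49  1.76  0.    2.69]
-60 0 [-0.45  0.27  0.33  1.63  0.    2.17] True [-0.45  0.3   0.49  1.76  0.    2.17]
-30 0 [-0.45  0.27  0.33  1.63  0.    1.65] True [-0.45  0.3   0.49  1.76  0.    1.65]
0 0 [-0.45  0.27  0.33  1.63  0.    1.12] True [-0.45  0.3   0.49  1.76  0.    1.12]
30 0 [-0.45  0.27  0.33  1.63  0.    0.6 ] True [-0.45  0.3   0.49  1.76  0.    0.6 ]
60 0 [-0.45  0.27  0.33  1.63  0.    0.08] True [-0.45  0.3   0.49  1.76  0.    0.08]
90 0 [-0.45  0.27  0.33  1.63  0.   -0.45] True [-0.45  0.3   0.49  1.76  0.   -0.45]
120 0 [-0.45  0.27  0.33  1.63  0.   -0.97] True [-0.45  0.3   0.49  1.76  0.   -0.97]
150 0 [-0.45  0.27  0.33  1.63  0.   -1.49] True [-0.45  0.3   0.49  1.76  0.   -1.49]
```

```bash
python3 - <<'E'
from h import *
r.set_gripper(0.0)
p=r.current_tcp_pos(); r.line_to([p[0],p[1],380],rate=300)
a=np.deg2rad(-15)
r.move_to([C[0]+46*np.cos(a),C[1]+46*np.sin(a),340],down(YAW))
print(r.current_t(),r.current_tcp_pos(),r.current_opening())
for n in("wrist","scene"):
    im=r.get_image(n);cv2.imwrite(f"pics/{n}1.png",im[:,:,::-1])
E
```

```text
5.2417 [ 571.56579819 -211.59565832  340.25242441] 0.0011381972267233856
```

View pics/wrist1.png

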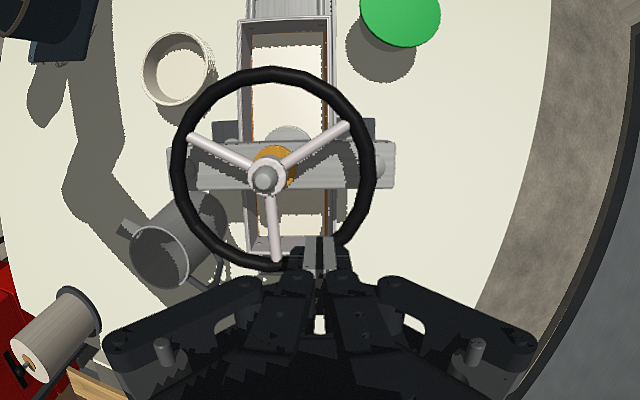

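View pics/scene1.png

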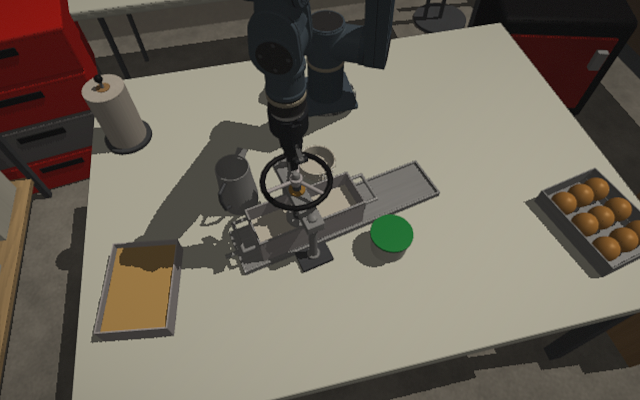

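```bash
cat >> h.py <<'E'
def wray(uv):
    i=r.camera_info("wrist");K=i["intrinsics"];H=i["hand_eye"]
    uv=np.asarray(uv,float).reshape(-1,2); d=(uv-K[:2,2])/K[0,0]; th=np.hypot(*d.T)
    v=np.c_[d/np.maximum(th,1e-9)[:,None]*np.sin(th)[:,None],np.cos(th)]
    return H[:3,3],v@H[:3,:3].T
def tool():
    q=r.current_orientation(); return R.from_quat([q[1],q[2],q[3],q[0]]).as_matrix(),np.array(r.current_tcp_pos())
def wback(uv,z,T=None):
    M,t=T or tool(); o,d=wray(uv); o=M@o+t; d=d@M.T
    return o+d*((z-o[2])/d[:,2])[:,None]
E
python3 - <<'E'
from h import *
o,d=wray([(303,238),(335,238),(288,248),(352,250),(285,270),(358,272),(262,280),(375,278),(240,285),(400,280),(115,335),(525,335)])
for zz in (0,11): print(zz,(o+d*((zz-o[2])/d[:,2])[:,None]).round(0).tolist())
# wheel rim in wrist: hub top centre
im=cv2.imread("pics/wrist1.png")
ang=np.deg2rad(np.arange(0,360,20))
# rim mid points picks: outer/inner left,right,top
z=237.5
print(wback([(264,178)],z+26), wback([(188,135),(347,127),(276,258)],z).round(1))
print(wback([(170,166),(189,166),(376,166),(357,166),(272,66),(272,82)],z).round(1))
print(np.rad2deg(np.arctan2(*(wback([(188,135),(347,127),(276,258)],z)[:,:2]-C).T[::-1])))
# tin corners
print(wback([(240,19),(331,19)],112).round(1))
cv2.imwrite("pics/wz.png",cv2.resize(im[200:360,200:440],None,fx=3,fy=3,interpolation=cv2.INTER_CUBIC))
E
```

```text
0 [[-8.0, 16.0, 0.0], [10.0, 16.0, 0.0], [-15.0, 3.0, 0.0], [18.0, 0.0, 0.0], [-15.0, -21.0, 0.0], [18.0, -23.0, 0.0], [-23.0, -31.0, 0.0], [25.0, -29.0, 0.0], [-32.0, -36.0, 0.0], [35.0, -31.0, 0.0], [-69.0, -76.0, 0.0], [71.0, -76.0, 0.0]]
11 [[-7.0, -10.0, 11.0], [8.0, -10.0, 11.0], [-13.0, -21.0, 11.0], [15.0, -23.0, 11.0], [-12.0, -41.0, 11.0], [15.0, -43.0, 11.0], [-19.0, -49.0, 11.0], [21.0, -48.0, 11.0], [-27.0, -53.0, 11.0], [30.0, -50.0, 11.0], [-58.0, -87.0, 11.0], [60.0, -87.0, 11.0]]
[[ 528.33137253 -198.21492498  263.5       ]] [[ 453.5 -180.   237.5]
 [ 582.4 -150.7  237.5]
 [ 545.7 -273.8  237.5]]
[[ 439.3 -209.4  237.5]
 [ 457.8 -206.2  237.5]
 [ 612.4 -176.5  237.5]
 [ 597.1 -179.7  237.5]
 [ 514.7 -113.8  237.5]
 [ 517.3 -126.6  237.5]]
[164.23856652  41.95571233 -75.47827344]
[[440.  -43.1 112. ]
 [549.3 -26.  112. ]]
```

View pics/wz.png

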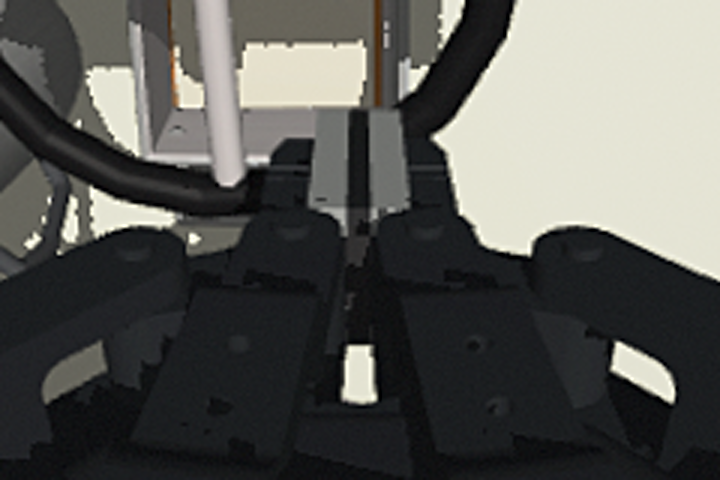

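```bash
cat >> h.py <<'E'
W=np.array([527.3,-199.8]); RAD=46
def zc(phi):
    s=max(44,phi+27); return 235+3.183*np.deg2rad(s-11.3)
def pt(phi,dz=-13):
    a=np.deg2rad(phi); return [W[0]+RAD*np.cos(a),W[1]+RAD*np.sin(a),zc(phi)+dz]
E
python3 - <<'E'
from h import *
p=pt(-15); r.line_to([p[0],p[1],300],rate=200); r.line_to(p,rate=80)
print(r.current_t(),r.current_ft_force())
for phi in np.arange(5,106,20):
    r.line_to(pt(phi),rate=120); print(phi,round(r.current_t(),2),np.round(r.current_ft_force(),1),np.round(r.current_tcp_pos()-np.array(pt(phi)),1))
for n in("wrist","side"):
    im=r.get_image(n);cv2.imwrite(f"pics/{n}2.png",im[:,:,::-1])
E
```

```text
6.7917 [-0.96668036 -0.34368623  0.68054399]
5 7.08 [-0.5 -0.5 -0.5] [0.4 0.5 0.7]
25 7.36 [ 0.2  0.6 -0.3] [0.1 0.2 0.3]
45 7.64 [ 1.  -1.2  1.8] [ 0.3 -0.3  0.7]
65 7.92 [ 1.2 -0.3  1.5] [0.2 0.2 0.3]
85 8.21 [0.6 0.  0.5] [-0.4  0.4 -0.4]
105 8.49 [1.  0.1 0.2] [-0.6  0.3 -0.7]
```

View pics/wrist2.png

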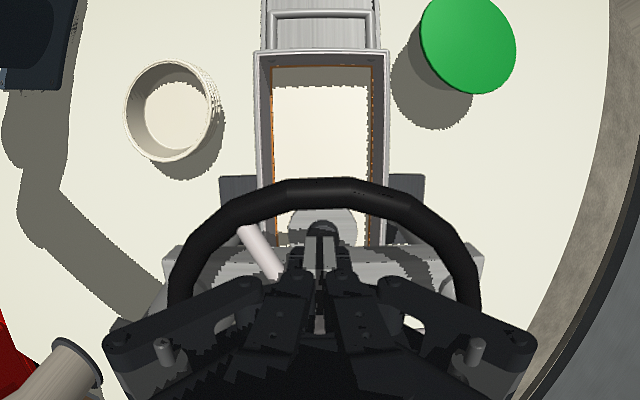

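View pics/side2.png

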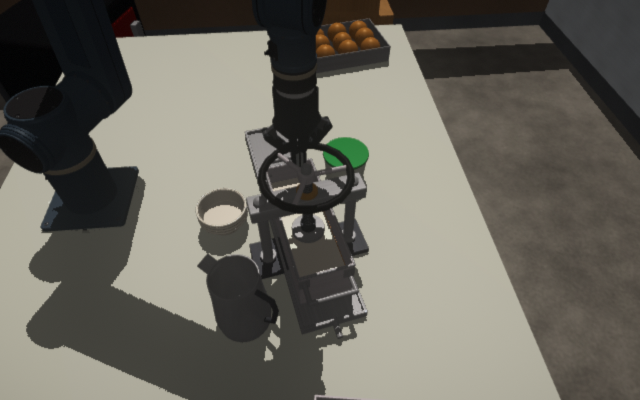

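```bash
cat > turn.py <<'E'
from h import *
import sys
a,b=map(int,sys.argv[1:3]); mx=0
for phi in np.arange(a,b+1,20):
    r.line_to(pt(phi),rate=130); f=np.linalg.norm(r.current_ft_force()); mx=max(mx,f)
    if f>25: print("force",phi,f); break
print(phi,r.current_t(),mx,np.round(r.current_ft_force(),1))
for n in("wrist","side"):
    im=r.get_image(n);cv2.imwrite(f"pics/{n}_{phi}.png",im[:,:,::-1])
E
python3 turn.py 125 465
```

```text
465 13.5417 2.1507754204261937 [-0.3 -0.2  1. ]
```

View pics/wrist_465.png

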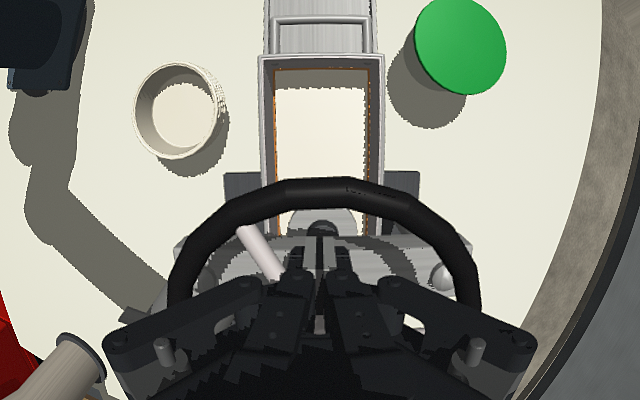

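View pics/side_465.png

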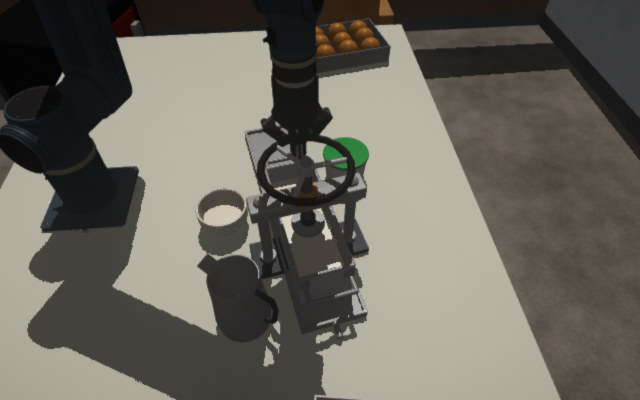

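The wheel follows the hand and has climbed with it: the rim and the pushed spoke (240,228) sit where they did in the wrist view one turn earlier.

```bash
python3 - <<'E'
from h import *
z=zc(465); q=wback([(240,230),(278,278)],z)[:,:2]; print(q,np.rad2deg(np.arctan2(*(q-W).T[::-1])),z)
E
python3 turn.py 485 925; python3 - <<'E'
from h import *
r.line_to(pt(935),rate=100); print(r.current_ft_force(),r.current_t())
im=r.get_image("wrist");cv2.imwrite(f"pics/wristE.png",im[:,:,::-1])
z=zc(935); print(z)
E
```

```text
[[ 477.07405871 -146.23855642]
 [ 498.08335038 -167.19943623]] [133.159271   131.86671923] 261.70472612473384
925 19.9667 2.0119958655959693 [-0.7 -0.2  1. ]
[-1.87117794  4.03208373 -0.50362978] 20.3167
287.8150262674942
```

View pics/wristE.png

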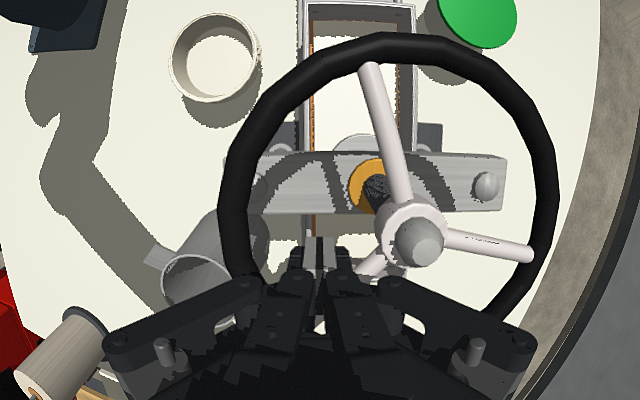

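```bash
ls pics
```

```text
d.png
d_scene.png
d_side.png
scene0.png
scene1.png
scene_z.png
side0.png
side2.png
side_465.png
side_925.png
side_z.png
wrist0.png
wrist1.png
wrist2.png
wristE.png
wrist_465.png
wrist_925.png
wz.png
```

```bash
python3 - <<'E'
from h import *
for z in (285,288,291):
    q=wback([(368,68),(530,254)],z)[:,:2]; print(z,np.rad2deg(np.arctan2(*(q-W).T[::-1])),np.hypot(*(q-W).T), wback([(420,242)],z+26))
# back off clockwise, away from spoke, then up
p=r.current_tcp_pos(); 
b=pt(915); r.line_to([b[0],b[1],p[2]],rate=60)
r.line_to([b[0],b[1],p[2]+80],rate=150)
r.move_to(P(0,300,370),down(YAW)); print(r.current_t())
for n in("wrist","side","scene"):
    im=r.get_image(n);cv2.imwrite(f"pics/{n}F.png",im[:,:,::-1])
im=cv2.imread("pics/sideF.png"); cv2.imwrite("pics/sideFz.png",cv2.resize(im[110:340,190:390],None,fx=2.6,fy=2.6,interpolation=cv2.INTER_CUBIC))
E
```

```text
285 [117.8541723   -2.77998548] [73.59975505 81.33383732] [[ 524.60475253 -197.91016527  311.        ]]
288 [118.30984488  -2.1607131 ] [73.27549446 78.33019425] [[ 523.26873069 -196.84157964  314.        ]]
291 [118.76953892  -1.49213933] [72.95590958 75.33643075] [[ 521.93270885 -195.77299402  317.        ]]
22.6333
```

View pics/sideFz.png

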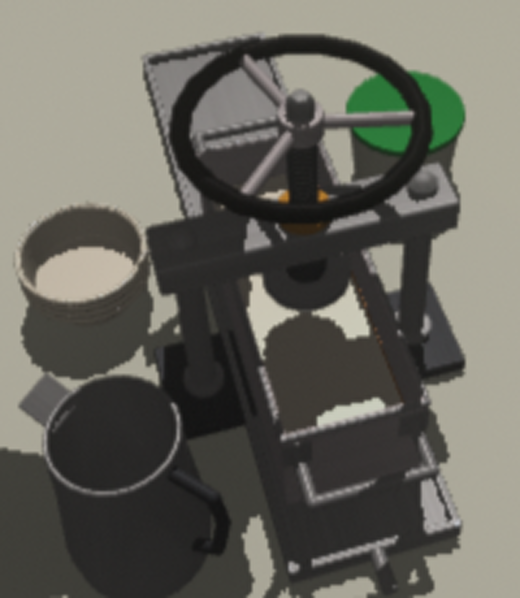

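View pics/wristF.png

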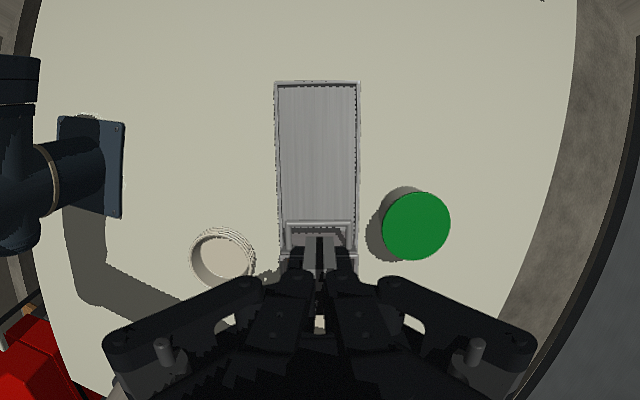

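View pics/sceneF.png

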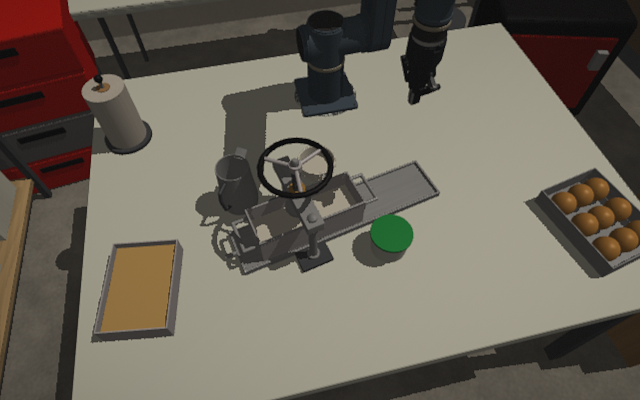

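```bash
python3 - <<'E'
from h import *
D={}
for c,b in (("scene",(250,130,340,205)),("side",(250,120,362,200))):
    im=cv2.imread(f"pics/{c}F.png").astype(int)
    dark=(im.max(2)<38).astype(np.uint8); m=np.zeros_like(dark); m[b[1]:b[3],b[0]:b[2]]=1
    n,l,s,_=cv2.connectedComponentsWithStats(dark*m,connectivity=4); k=1+s[1:,4].argmax(); print(c,s[k])
    v,u=np.nonzero(l==k); D[c]=np.c_[u,v]
f=lambda p:np.concatenate([np.hypot(*(back(c,D[c],p[2])[:,:2]-p[:2]).T)-82 for c in D])
s=least_squares(f,[527,-200,285],loss="soft_l1",f_scale=5); print(s.x,np.std(s.fun))
def loc(q): 
    d=np.atleast_2d(q)[:,:2]-W; c_,s_=np.cos(YAW),np.sin(YAW); return np.c_[c_*d[:,0]+s_*d[:,1],-s_*d[:,0]+c_*d[:,1]].round(1).tolist()
print("scene bar",loc(back("scene",[(361.7,174.3),(376.7,199)],87)))
print("wrist bar",loc(wback([(290,223),(347,223)],87)))
print("scene rim",loc(back("scene",np.array([(440,130),(493,213),(183,340),(140,240)])/3+[200,130],112)))
print("wrist bed end",loc(wback([(275,82),(361,82)],20)), "lips at y300",loc(wback([(277,160),(359,160)],20)))
im=cv2.imread("pics/wristF.png"); cv2.imwrite("pics/wFz.png",cv2.resize(im[190:310,240:420],None,fx=4,fy=4,interpolation=cv2.INTER_CUBIC))
im=cv2.imread("pics/sceneF.png"); cv2.imwrite("pics/sFz.png",cv2.resize(im[140:230,310:450],None,fx=5,fy=5,interpolation=cv2.INTER_CUBIC))
E
```

```text
scene [257 138  76  61 999]
side [ 256  125  100   71 1821]
[ 527.00504112 -200.16870829  289.32834133] 10.140466445453605
scene bar [[-48.5, 215.2], [44.3, 213.3]]
wrist bar [[-42.8, 210.3], [40.7, 210.2]]
scene rim [[-52.6, 168.1], [50.3, 169.6], [57.0, -125.3], [-52.3, -125.6]]
wrist bed end [[-69.4, 419.4], [65.9, 419.1]] lips at y300 [[-68.1, 293.6], [64.2, 293.4]]
```

View pics/wFz.png

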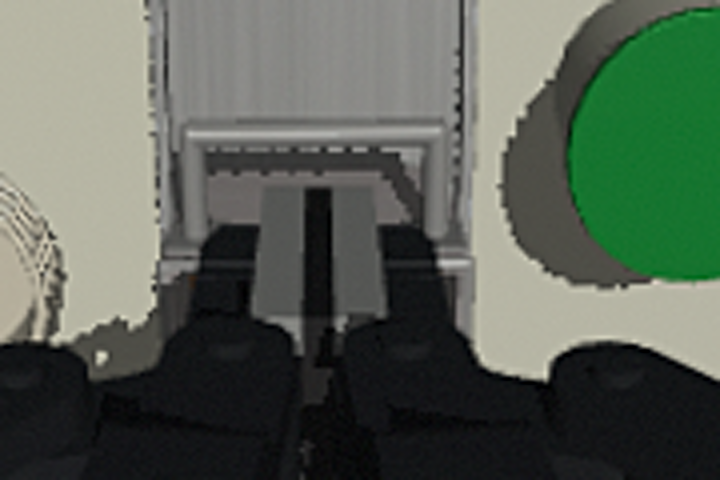

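View pics/sFz.png

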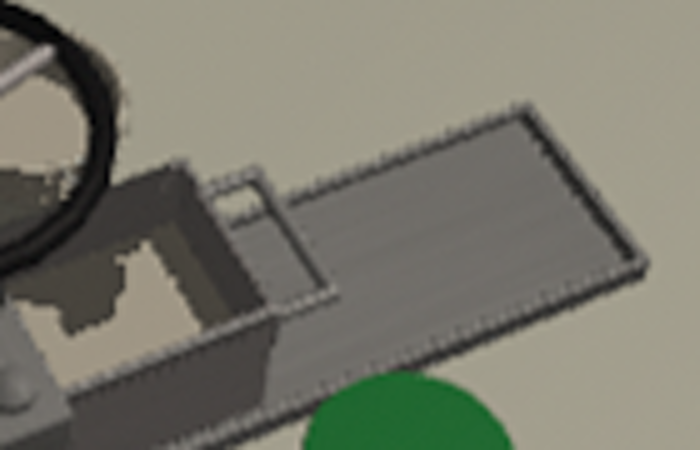

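```bash
python3 - <<'E'
from h import *
C[:]=W
for y in (189,440): print(r.solve_ik(P(-1,y,65),down(YAW)) is not None)
r.move_to(P(-1,189.5,200),down(YAW)); r.line_to(P(-1,189.5,125),rate=150)
im=r.get_image("wrist");cv2.imwrite("pics/wG.png",im[:,:,::-1])
T=tool(); print(r.current_t(),T[1])
E
```

```text
True
True
24.3083 [490.58865372 -14.04674607 126.9994766 ]
```

View pics/wG.png

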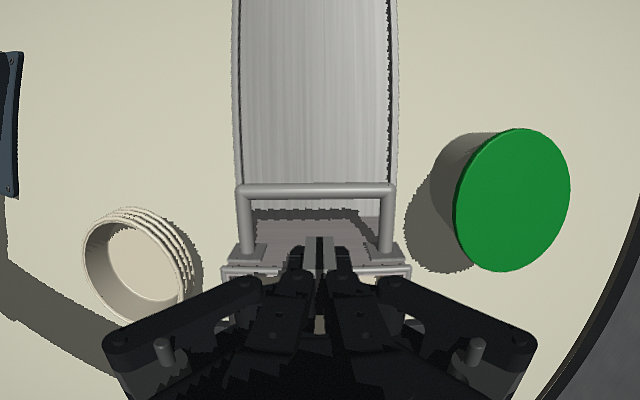

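```bash
python3 - <<'E'
from h import *
C[:]=W
def loc(q): 
    d=np.atleast_2d(q)[:,:2]-W; c_,s_=np.cos(YAW),np.sin(YAW); return np.c_[c_*d[:,0]+s_*d[:,1],-s_*d[:,0]+c_*d[:,1]].round(1).tolist()
print("bar",loc(wback([(245,191),(388,191)],87)),"rim outer",loc(wback([(225,267),(410,267)],112)),"tcp",loc(r.current_tcp_pos()))
f0=np.array(r.current_ft_force())
for z in (108,95,80,65):
    r.line_to(P(-1,190,z),rate=80); f=np.array(r.current_ft_force())-f0; print(z,f.round(1),loc(r.current_tcp_pos()))
    if np.linalg.norm(f)>8: break
im=r.get_image("wrist");cv2.imwrite("pics/wH.png",im[:,:,::-1])
E
```

```text
bar [[-44.9, 210.5], [44.0, 210.5]] rim outer [[-54.8, 170.3], [55.2, 170.3]] tcp [[0.4, 189.3]]
108 [ 0.8 -0.5 -0.5] [[-1.7, 190.2]]
95 [-1.5 -0.  -1.1] [[-1.7, 190.2]]
80 [-0.5 -0.1 -0.2] [[-1.7, 190.3]]
65 [-0.4 -0.8 -0.2] [[-1.6, 190.2]]
```

View pics/wH.png

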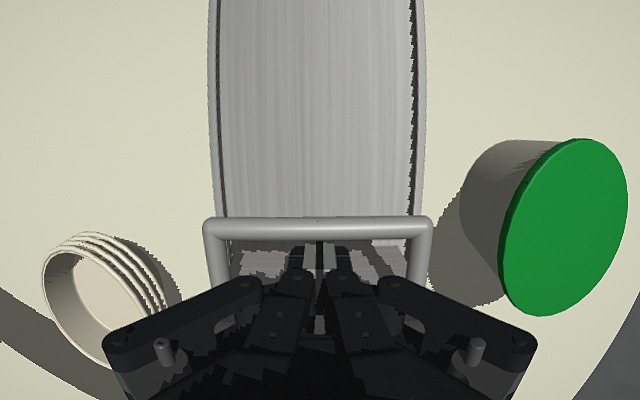

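The closed fingertips are in the gap behind the bar (bar at row ~226) and nothing is touching. I'll pull now.

```bash
python3 - <<'E'
from h import *
C[:]=W
def loc(q): 
    d=np.atleast_2d(q)[:,:2]-W; c_,s_=np.cos(YAW),np.sin(YAW); return np.c_[c_*d[:,0]+s_*d[:,1],-s_*d[:,0]+c_*d[:,1]].round(1).tolist()
u=np.array([-np.sin(YAW),np.cos(YAW),0]); f0=np.array(r.current_ft_force())
for y in list(range(200,421,20))+list(range(424,446,2)):
    r.line_to(P(-1,y,65),rate=70 if y<422 else 30); f=np.array(r.current_ft_force())-f0
    print(y,f.round(1),round(float(f@u),1),loc(r.current_tcp_pos()),round(r.current_t(),1))
    if abs(f@u)>14 or np.linalg.norm(f)>25: break
for n in("wrist","scene","side"):
    im=r.get_image(n);cv2.imwrite(f"pics/{n}I.png",im[:,:,::-1])
E
```

```text
200 [-0.3 -2.3 -0.4] -2.2 [[-0.6, 200.2]] 26.0
220 [-1.1 -4.4  0.8] -4.1 [[-0.7, 220.0]] 26.4
240 [ 0.5 -4.6  2.5] -4.6 [[-0.7, 239.8]] 26.9
260 [-1.  -5.4  3.3] -5.1 [[-0.7, 259.8]] 27.3
280 [-0.7 -5.9  4.3] -5.6 [[-0.7, 279.7]] 27.7
300 [ 0.4 -7.3  4.7] -7.3 [[-0.8, 299.7]] 28.2
320 [-0.9 -5.6  4.1] -5.3 [[-0.8, 319.6]] 28.6
340 [-0.1 -6.3  3.9] -6.2 [[-0.9, 339.6]] 29.0
360 [ 0.2 -6.8  4.5] -6.7 [[-0.9, 359.5]] 29.5
380 [ 0.6 -7.   4.7] -7.0 [[-1.0, 379.4]] 29.9
400 [ 0.3 -6.4  4.6] -6.3 [[-1.1, 399.4]] 30.3
420 [ 0.8 -6.8  4.9] -6.8 [[-1.1, 419.3]] 30.8
424 [ 0.3 -8.7  5. ] -8.6 [[-1.1, 422.1]] 31.0
426 [  0.7 -10.9   6.2] -10.8 [[-1.1, 423.7]] 31.3
428 [  1.  -11.4   5.7] -11.4 [[-1.1, 425.6]] 31.5
430 [  0.3 -10.    6.8] -9.9 [[-1.1, 427.6]] 31.8
432 [ -0.1 -10.7   5.9] -10.4 [[-1.1, 429.6]] 32.0
434 [  1.2 -10.8   5.5] -10.8 [[-1.1, 431.6]] 32.3
436 [  0.6 -10.4   6. ] -10.3 [[-1.1, 433.6]] 32.5
438 [  0.4 -10.3   6.1] -10.2 [[-1.1, 435.5]] 32.8
440 [  0.2 -11.3   6.5] -11.2 [[-1.1, 437.5]] 33.0
442 [  0.4 -11.7   6.1] -11.5 [[-1.1, 439.5]] 33.3
444 [  0.2 -11.9   6.3] -11.7 [[-1.1, 441.5]] 33.5
```

```bash
python3 -c "
import cv2,numpy as np
a=cv2.imread('pics/sceneI.png')[130:290,200:450];cv2.imwrite('pics/sceneIz.png',cv2.resize(a,None,fx=3,fy=3,interpolation=2))"
```

```text
(no output)
```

View pics/sceneIz.png

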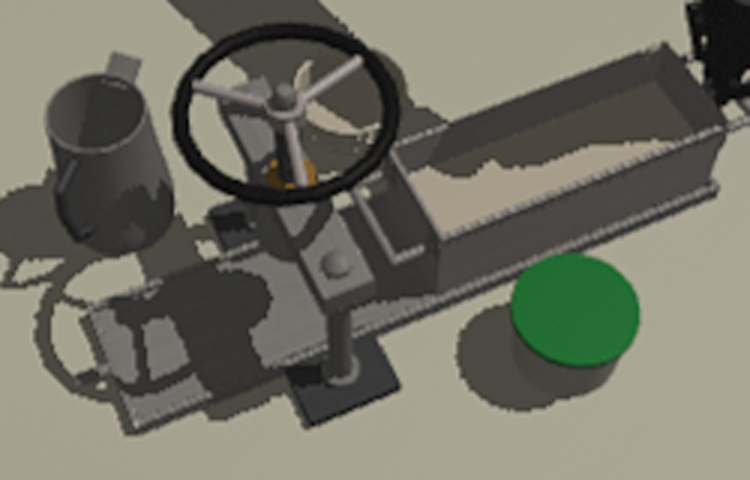

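View pics/wristI.png

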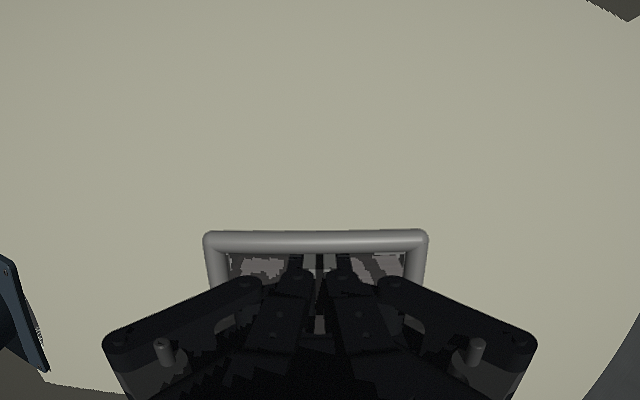

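```bash
python3 - <<'E'
from h import *
C[:]=W
def loc(q): 
    d=np.atleast_2d(q)[:,:2]-W; c_,s_=np.cos(YAW),np.sin(YAW); return np.c_[c_*d[:,0]+s_*d[:,1],-s_*d[:,0]+c_*d[:,1]].round(1).tolist()
u=np.array([-np.sin(YAW),np.cos(YAW),0])
for y in np.arange(446,464,2):
    r.line_to(P(-1,y,65),rate=30); f=np.array(r.current_ft_force())
    print(y,f.round(1),round(float(f@u),1),loc(r.current_tcp_pos()),round(r.current_t(),1))
    if abs(f@u)>20: break
im=r.get_image("scene");cv2.imwrite(f"pics/sceneJ.png",cv2.resize(im[130:290,200:450,::-1],None,fx=3,fy=3,interpolation=2))
E
```

```text
446 [ 2.6 -9.7  5.6] -10.0 [[-1.2, 443.4]] 33.9
448 [  1.4 -14.1   6.5] -14.1 [[-1.2, 443.5]] 34.2
450 [  3.5 -15.7   5.3] -16.1 [[-1.3, 444.5]] 34.4
452 [  5.5 -17.8   2.5] -18.5 [[-1.3, 445.7]] 34.7
454 [  6.5 -18.7   1.3] -19.6 [[-1.4, 446.9]] 34.9
456 [  6.8 -20.2  -2. ] -21.1 [[-1.5, 448.1]] 35.2
```

View pics/sceneJ.png

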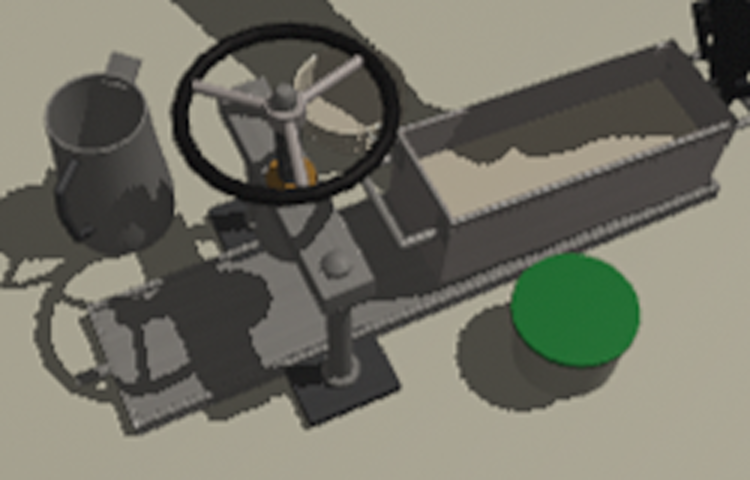

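The force rose at y'≈443.5, so the tin is on the lip. Past that it may have begun to tip up, so I'll ease back slowly to let it settle and then look.

```bash
python3 - <<'E'
from h import *
C[:]=W
u=np.array([-np.sin(YAW),np.cos(YAW),0])
for y in (452,448,445,442,439,436):
    r.line_to(P(-1,y,65),rate=20); f=np.array(r.current_ft_force())
    print(y,f.round(1),round(float(f@u),1),round(r.current_t(),1))
for n in ("scene","wrist","side"):
  im=r.get_image(n);cv2.imwrite(f"pics/{n}K.png",im[:,:,::-1])
  if n=="scene": cv2.imwrite(f"pics/sceneKz.png",cv2.resize(im[130:290,200:450,::-1],None,fx=3,fy=3,interpolation=2))
E
```

```text
452 [  4.8 -17.    2.7] -17.6 35.6
448 [  2.2 -14.3   5.9] -14.4 35.9
445 [ 2.4 -7.5  4.3] -7.8 36.2
442 [-0.7  0.2 -0.3] 0.3 36.5
439 [ 0.4 -0.4  0.6] -0.5 36.8
436 [-0.1 -0.1 -0.2] -0.1 37.1
```

View pics/sceneKz.png

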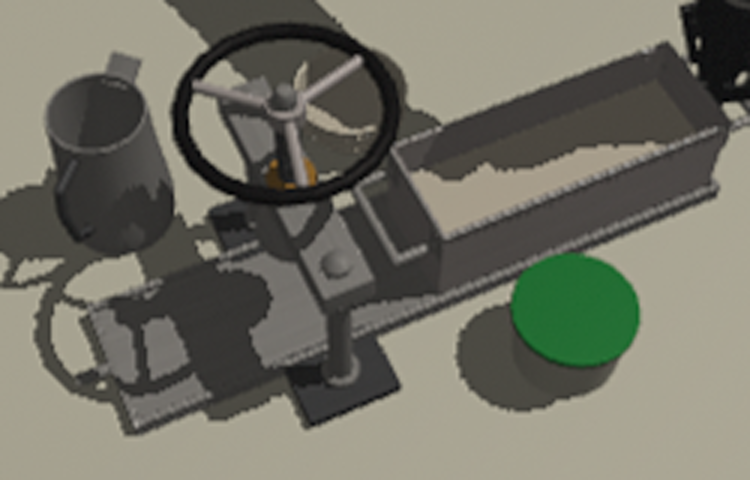

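View pics/wristK.png

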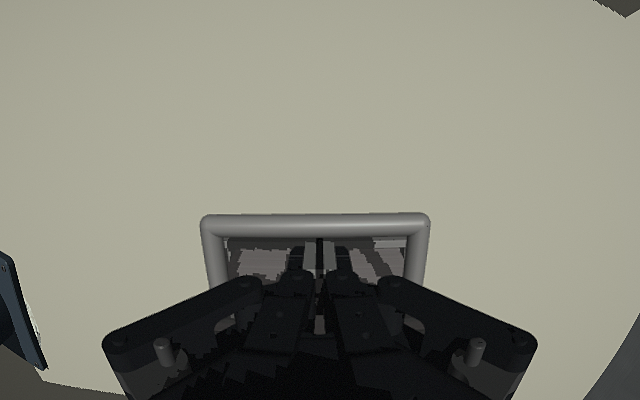

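```bash
python3 - <<'E'
from h import *
C[:]=W
def loc(q): 
    d=np.atleast_2d(q)[:,:2]-W; c_,s_=np.cos(YAW),np.sin(YAW); return np.c_[c_*d[:,0]+s_*d[:,1],-s_*d[:,0]+c_*d[:,1]].round(1).tolist()
r.line_to(P(-1,435,150),rate=100); print(r.current_ft_force())
r.line_to(P(-1,435,260),rate=200)
r.move_to(P(0,330,400),down(YAW))
print(r.current_t(),loc(r.current_tcp_pos()))
for n in ("scene","wrist","side"):
  im=r.get_image(n);cv2.imwrite(f"pics/{n}L.png",im[:,:,::-1])
  if n=="scene": cv2.imwrite(f"pics/sceneLz.png",cv2.resize(im[130:290,200:450,::-1],None,fx=3,fy=3,interpolation=2))
  if n=="side": cv2.imwrite(f"pics/sideLz.png",cv2.resize(im[80:340,170:390,::-1],None,fx=2.3,fy=2.3,interpolation=2))
E
```

```text
[-0.40733414  0.092756    0.96706731]
39.725 [[0.0, 330.3]]
```

View pics/wristL.png

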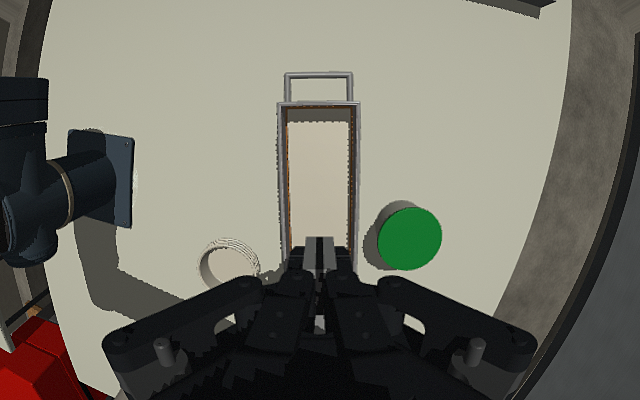

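View pics/sceneLz.png

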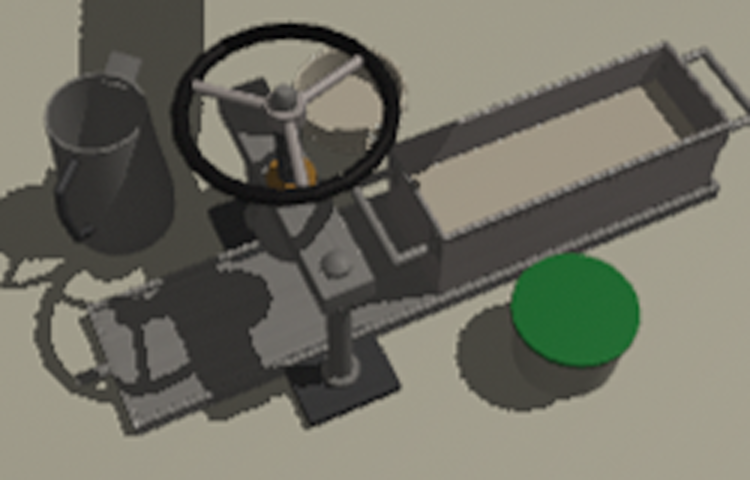

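View pics/sideLz.png

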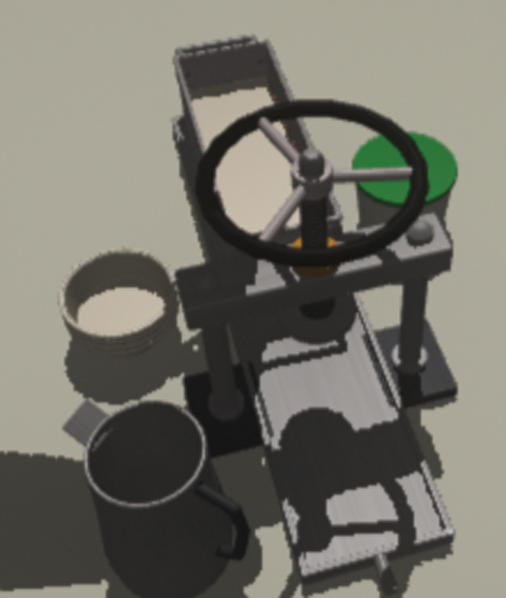

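```bash
python3 - <<'E'
from h import *
def loc(q): 
    d=np.atleast_2d(q)[:,:2]-W; c_,s_=np.cos(YAW),np.sin(YAW); return np.c_[c_*d[:,0]+s_*d[:,1],-s_*d[:,0]+c_*d[:,1]].round(1).tolist()
print("rim end (exp 415)",loc(wback([(278,103),(360,103)],112)),"bar(457)",loc(wback([(287,75),(350,75)],87)))
z=np.array([(668,45),(727,128),(440,238),(395,152)])/3+[200,130]
print("scene rim (415/115)",loc(back("scene",z,112)))
for n in("scene","side"):
    a=cv2.imread(f"pics/{n}0.png").astype(int);b=cv2.imread(f"pics/{n}L.png").astype(int)
    m=np.load(f"m_{n}.npz")
    for k in("pitcher","tub","bowls"): print(n,k,np.median(np.abs(a-b).max(2)[m[k]]))
print("hand_in", r.hand_in(), r.current_t())
E
```

```text
rim end (exp 415) [[-57.8, 415.7], [54.8, 415.9]] bar(457) [[-47.9, 458.0], [43.1, 458.1]]
scene rim (415/115) [[-54.3, 416.0], [55.5, 411.5], [54.6, 115.0], [-46.8, 119.2]]
scene pitcher 2.0
scene tub 2.0
scene bowls 5.0
side pitcher 1.0
side tub 5.0
side bowls 4.0
the job is handed in; nothing more can be done
the job is handed in; nothing more can be done
```

The foot is raised clear of the tin, the tin is at the bed's free end, and the job is handed in at about 40 s. No verdict was reported.

- **Winding:** I put the closed fingertips between the spokes and pushed one spoke round anticlockwise in a rising circle, about 2.5 turns. The spoke angles put the wheel at about 16.5 rad, which puts the foot about 8.5 mm above the tin's rim. A separate fit of the wheel height gave about 289 mm against an expected 287.6 mm, but that fit was noisy.
- **Sliding:** I put the fingertips behind the free-end handle bar and pulled the tin along the bed to the lip. The last wrist picture puts the tin's end at 416 mm (415 expected) and the handle bar at 458 mm (457 expected). The scene picture's hand-picked rim corners agree to within about 4 mm.
- **One flaw:** I pulled about 5 mm too far after the tin reached the lip, with at most about 21 N. The tin's rear end appears to have tipped up slightly. I eased back slowly, and the later pictures show it lying flat against the lip.
- **Surroundings:** The pitcher, tub and bowls look unchanged between the first and last pictures. The robot was clear of everything at hand-in.

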